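Index the resin nozzle over the open mould and hold it in its notch

ROBOT

A 6-joint arm with a two-finger parallel gripper is mounted at the origin on the work surface. World frame = base frame: x ahead of the robot, y to its left, z up, the work surface at z = 0. Lengths are in m, angles in rad, forces in N, time in s.
With the tool pointing down it reaches from about 0.375 to 0.9 m from the base axis. Payload 3.1 kg.
Tool frame: the origin (TCP) lies at the very end of the fingers, on their centre line; the grasp point (between the pads) lies 19 mm behind it; z points along the fingers, y is the line along which they close (so a half turn about z gives the same grasp; the last joint's range is limited). The gripper opens to 87 mm and grips with 3 to 60 N. Pads are 19 mm wide; open, the fingers measure 117 mm over their backs; the gripper's body (75 mm by 190 mm) begins 51 mm behind the grasp point.
Start: joints at [-0.178, 0.527, 1.433, -0, 1.181, -0.178], TCP at [0.625, 0, 0.223] pointing down, gripper open.
Joint ranges: [-3.08, 3.08], [-0.75, 2.2], [0.22, 2.44], [-1.43, 4.57], [0, 2.65], [-2.85, 2.85]. Speed limits (rad/s): [2.79, 2.79, 3.14, 3.14, 3.14, 3.14].

INTERFACE

Orientations are given as a unit quaternion [x, y, z, w].
In Python, from rig import status, viewer, robot gives the robot as it stands.
- The arm moves only by the tool arm_command, never from a script. Its arguments are lists of equal length, an entry for each row: "delta_rot": the turn, a rotation vector about the tool's x, y, z in degrees, a list of three; "delta_pos": the shift along the tool's x, y, z in m, a list of three; "gripper": the closure, from -1 (fully open) to 1 (shut). In form: {"delta_rot": [[rx, ry, rz], ...], "delta_pos": [[dx, dy, dz], ...], "gripper": [gripper, ...]}. A call has 1 to 12 rows; each row is the pose to reach, as a shift and turn from the pose commanded when the call began, along the tool's axes at that moment; what a row does not reach only later rows make up. A row lasts 1/12 s, in which the tool goes at most 41.7 mm and 7.16 degrees, less where a joint would pass 70% of its speed; a pose out of reach is approached as far as the arm can. A call with a gripper value outside its range is refused whole. The fingers move at their own pace and stop on an object; "grip_force" is the grip in N (left out, the last holds). Time passes only in rows, so rows that repeat a pose let the fingers close. It gives the time, the measured TCP pose, the force, the opening and the grip force at its end, in the units of the state.
- status.get_obs(): the state, without advancing time (a new reading comes with each control period).
- viewer.camera(name): name is "scene" or "side" or "wrist"; returns a dict with "pixels" (480x640x3 uint8, blue, green, red), "fx", "fy", "cx", "cy" (pixels), "pose" (4x4, takes a point from camera to world coordinates); the wrist camera has in their place "mount" (4x4, takes a point from camera to tool coordinates, whose origin is the TCP and whose axes are the flange's). Camera axes: x right, y down, z forward; pixel columns grow to the right and rows downward; lengths in m; the calibration is good to about 2 mm. A picture is of the moment at which its call begins: read the wrist's pose just before it. There is no depth.
- robot.hand_in(): hands the job in; it is judged then, once.
The state is a dict: "time": time; "q": joint angles; "joint_velocities": joint speeds; "joint_torque": joint torques, N m; "position": TCP position; "tool_rot": TCP orientation; "ft_force": force on the tool from outside, world axes, zero at the start; "moment": the same for the moment, N m; "grip_width": finger opening in m; "grip_force": force on a finger pad.
Only numpy, scipy, OpenCV 4.12 (cv2) and the standard library are available. Lean on these libraries where they do the work, as an engineer would, in place of code of your own. Each camera call takes 0.05 s, during which the arm holds its last target. There are 200 camera calls.

TASK

One of the three things standing in a row along the rail is the empty, open-topped clear mould; the lidded tin and the solid casting are already finished. Take the nozzle carriage by its upright knob, slide it along the rail until the nozzle is over the open mould and the spring ball clicks into the notch there, and finish while still gripping the knob with the carriage at rest in that notch, ready for the pour. Leave everything else on the bench where it stands.

Things in the scene. Friction and masses are not known exactly. Their poses are not given: they have to be found in the camera images.
- rail: fixed aluminium rail, 500 mm long, on two end posts up to 137 mm high; origin mid-length at bench level; own y runs along it, own x points away from the robot to the row of things. A strip on its robot side has three notches about 140 mm apart, one per standing place, at exact places that vary: in the right one the nozzle is within 25 mm, along the rail, of the mould's middle
- carriage: steel carriage sliding along the rail's y (172 mm either way from the rail's middle, friction about 1.5 N). Plate 64 x 76 (along rail) mm, top 140 mm above the bench. Origin at bench level under the knob's axis; axes as the rail's. A flat arm reaches 120 mm along +x to a steel valve block 36 x 40 mm, 188 mm high with its two brass stubs, with a yellow mixing nozzle below it
- knob (a point): grip point on the carriage's black upright round knob: knob 28 mm diameter, from 149 to 198 mm above the bench; the point is on its axis at 172 mm height. Best gripped from above with the fingers closing along the rail. Below the knob a collar of 36 mm diameter ends at 146 to 149 mm height
- nozzle_tip (a point): lower tip of the nozzle, 100 mm above the bench, 120 mm from the knob's axis along the carriage's x, at the same place along the rail as the knob; it clears everything standing in the row (the tallest is 84 mm)
- detent (a joint): drop in m of the carriage's spring ball (24 mm; its stem shows on the carriage's robot side): 0 riding on the flat strip, about 0.004 fully seated in a 18 mm wide notch. Over the last 4 mm the ball pulls the carriage to the notch's middle with up to about 4 N; moving on from the middle takes about 7 N. Left free within 4 mm of the middle, the carriage seats itself
- mould: loose open-topped square mould of clear plastic with pale edges and a bare metal floor, 72 x 72 mm, 84 mm high, walls 5 mm; origin at the centre of its underside; stands in one of three places about 120 mm from the rail (along the rail's +x), about 140 mm apart
- tin: loose round lidded metal tin, 72 mm diameter, 78 mm high, in another of the three places; origin at the centre of its underside; leave alone
- casting: loose solid white cured block 66 x 66 x 74 mm, in another of the three places; origin at the centre of its underside; leave alone
- vial_a: small amber bottle, 26 mm diameter, 55 mm high, behind the row; origin under its centre; leave alone
- vial_b: small amber bottle like the other; leave alone
- cup: open white cup 72 mm diameter, 80 mm high, to the robot's right; origin under its centre; leave alone
- wrench: wrench lying flat on the bench on the robot's side of the rail, to the right; leave alone
- spatula: spatula lying on the bench to the robot's left; leave alone
- tape: roll of tape lying flat, 90 mm diameter, 25 mm high, to the robot's left; leave alone

How it is judged:
By the outcome, as a careful person would: the job done as asked, in the order asked, and still so for the second after the job is handed in, while the arm keeps its last pose, push and grip.
It also fails if it takes over 48 s, if anything falls off the work surface, if the arm or the gripper's body presses on something with over 40 N, if the wrist force passes 120 N, or if a joint passes its speed limit or range.

## Working session

There is one attempt and no reset: what is moved stays moved. The work goes in short steps, Python scripts to look and compute and a tool call to move; the robot and the scene stay as the last step left them, time stands still between calls to the robot, and variables do not carry over. Pictures are saved under pics/ and viewed, at most 10 in all, crops included, and the job is handed in when it is done.

Besides the shell and the picture viewer there is one more tool, called after "Call:" by a JSON object that holds its "api" and its "payload". arm_command: Moves the arm, as the interface text tells. Its arguments: {"type":"object","properties":{"delta_rot":{"type":"array","items":{"type":"array","items":{"type":"number"}}},"delta_pos":{"type":"array","items":{"type":"array","items":{"type":"number"}}},"gripper":{"type":"array","items":{"type":"number"}},"grip_force":{"type":"number"}},"required":["delta_rot","delta_pos","gripper"]}

```bash
mkdir -p pics
cat > h.py <<'E'
import numpy as np,cv2
from rig import status,viewer,robot
from scipy.spatial.transform import Rotation as R
def ray(c,u,v,P=None):
    P=c["pose"] if P is None else P
    P=np.array(P);d=P[:3,:3]@np.array([(u-c["cx"])/c["fx"],(v-c["cy"])/c["fy"],1]);return P[:3,3],d
def atz(c,u,v,z,P=None):
    o,d=ray(c,u,v,P);return o+d*(z-o[2])/d[2]
def proj(c,p,P=None):
    P=np.array(c["pose"] if P is None else P);q=P[:3,:3].T@(np.array(p)-P[:3,3]);return c["fx"]*q[0]/q[2]+c["cx"],c["fy"]*q[1]/q[2]+c["cy"]
E
python3 - <<'E'
from h import *
import pickle
o=status.get_obs();print(o["time"],o["position"],o["tool_rot"],o["ft_force"])
for n in("scene","side"):
    c=viewer.camera(n);cv2.imwrite(f"pics/{n}1.png",c["pixels"]);pickle.dump(c,open(n+".pkl","wb"))
    print(n,np.round(c["pose"],3).tolist(),c["fx"])
E
```

```text
0.0 [6.24254003e-01 1.65558262e-04 2.21571519e-01] [ 7.07097849e-01  7.07114849e-01 -6.37816977e-04 -9.02491806e-04] [-0.09748242 -0.52184138 -0.00081693]
scene [[-0.837, 0.441, -0.324, 0.915], [0.547, 0.684, -0.483, 0.562], [0.009, -0.581, -0.814, 1.115], [0.0, 0.0, 0.0, 1.0]] 549.2010509227207
side [[0.881, -0.322, 0.347, -0.043], [-0.473, -0.607, 0.638, -1.121], [0.005, -0.727, -0.687, 1.308], [0.0, 0.0, 0.0, 1.0]] 595.7531790812659
```

View pics/scene1.png

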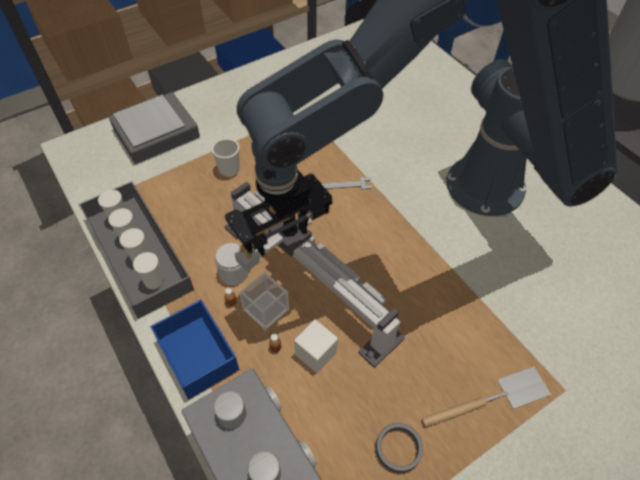

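View pics/side1.png

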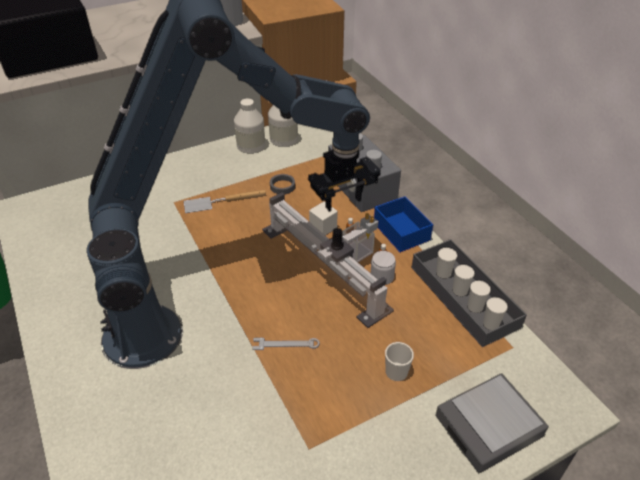

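The open mould is the middle thing: scene (265,302), side about (362,243). The tin is to its right and the casting to its left. The knob is in the side view at about (337,236), so I'll enlarge both views.

Run:
```python
import cv2
a=cv2.imread("pics/side1.png")[180:330,250:410];b=cv2.imread("pics/scene1.png")[170:370,200:410]
a=cv2.resize(a,None,fx=4,fy=4,interpolation=2);b=cv2.resize(b,None,fx=3,fy=3,interpolation=2)
cv2.imwrite("pics/a.png",a);cv2.imwrite("pics/b.png",b[:600])
```

```text
(no output)
```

View pics/a.png

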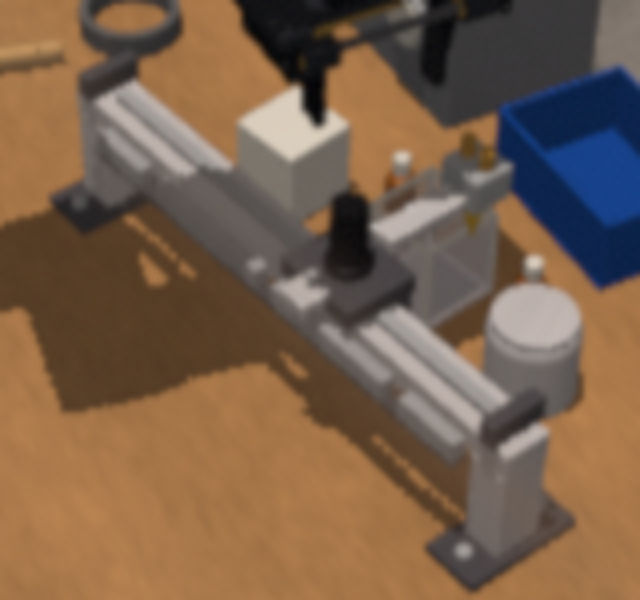

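View pics/b.png

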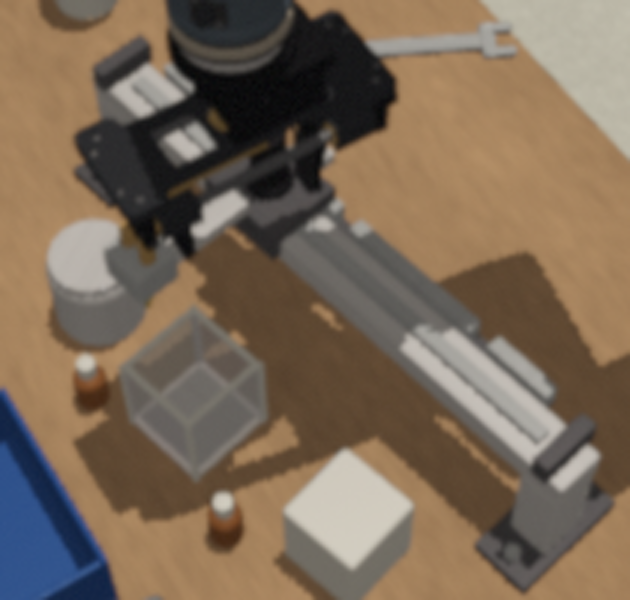

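The side crop shows the knob top at (337.5,230.5), caps at (277,198) and (378,284), and strip gaps at about (289,225), (326,257) and (348,278). The scene crop shows the mould with its rim centred at about (265,293) and its right and left rim corners at (288,295) and (241,295).

Run:
```python
from h import *
import pickle
s=pickle.load(open("side.pkl","rb"));c=pickle.load(open("scene.pkl","rb"))
A=lambda x,y,z:np.round(atz(s,250+x/4,180+y/4,z),4)
B=lambda x,y,z:np.round(atz(c,200+x/3,170+y/3,z),4)
print("knob",A(350,202,.198),"valve",A(475,165,.17))
e1,e2=A(108,73,.142),A(513,415,.142);print("caps",e1,e2,np.linalg.norm(e1-e2), "scene caps",B(122,62,.142),B(567,445,.142))
print("mould rim",[B(*p,.084) for p in((195,310),(265,372),(122,377))],"bottom front",B(197,478,0))
print("casting top",[B(*p,.074) for p in((347,450),(412,508),(285,512),(350,568))])
print("tin lid",A(534,320,.078),B(95,258,.078))
print("gaps",[A(*p,.125) for p in((155,180),(305,310),(393,392))])
```

```text
knob [ 0.5703 -0.0666  0.198 ] valve [ 0.6848 -0.0477  0.17  ]
caps [0.5084 0.2031 0.142 ] [ 0.5945 -0.2472  0.142 ] 0.4584575225688854 scene caps [ 0.6056 -0.2219  0.142 ] [0.5175 0.2259 0.142 ]
mould rim [array([ 0.656 , -0.0301,  0.084 ]), array([0.64  , 0.0422, 0.084 ]), array([ 0.7278, -0.0097,  0.084 ])] bottom front [0.7068 0.0493 0.    ]
casting top [array([0.6217, 0.1217, 0.074 ]), array([0.6083, 0.1829, 0.074 ]), array([0.6829, 0.1381, 0.074 ]), array([0.6678, 0.1963, 0.074 ])]
tin lid [ 0.6928 -0.1268  0.078 ] [ 0.6947 -0.1143  0.078 ]
gaps [array([0.4943, 0.092 , 0.125 ]), array([ 0.5278, -0.0809,  0.125 ]), array([ 0.5431, -0.1782,  0.125 ])]
```

Rail yaw is about 11° (its +y is about (-0.19, 0.98)). The knob is near (0.570,-0.067) and the mould centre near (0.683,0.015). The mould is about 58 mm along rail +y from the nozzle. The sizes and spacings agree with the ones given. Next I'll move above the knob with the tool turned 79°.

Call:
{"api": "arm_command", "payload": {"delta_rot": [[0, 0, 7], [0, 0, 14], [0, 0, 21], [0, 0, 28], [0, 0, 35], [0, 0, 42], [0, 0, 49], [0, 0, 56], [0, 0, 63], [0, 0, 70], [0, 0, 76], [0, 0, 79]], "delta_pos": [[0, 0, -0.02], [0, 0, -0.04], [-0.02, -0.015, -0.04], [-0.04, -0.03, -0.04], [-0.067, -0.054, -0.04], [-0.067, -0.054, -0.04], [-0.067, -0.054, -0.04], [-0.067, -0.054, -0.04], [-0.067, -0.054, -0.04], [-0.067, -0.054, -0.04], [-0.067, -0.054, -0.04], [-0.067, -0.054, -0.04]], "gripper": [-1, -1, -1, -1, -1, -1, -1, -1, -1, -1, -1, -1]}}

```text
time: 1.1
position: [0.5706, -0.0669, 0.2621]
tool_rot: [0.996, 0.094, -0.001, -0.0]
ft_force: [-0.5, 0.3, -0.4]
grip_width: 0.0872
grip_force: 0.0
```

Call:
{"api": "arm_command", "payload": {"delta_rot": [[0, 0, 0], [0, 0, 0], [0, 0, 0]], "delta_pos": [[0, 0, 0], [0, 0, 0], [0, 0, 0]], "gripper": [-1, -1, -1]}}

```text
time: 1.35
position: [0.5708, -0.0669, 0.2623]
tool_rot: [0.995, 0.096, -0.0, -0.0]
ft_force: [-0.5, 0.3, -0.3]
grip_width: 0.0871
grip_force: 0.0
```

Run:
```python
from h import *
import pickle
o=status.get_obs();c=viewer.camera("wrist")
T=np.eye(4);T[:3,:3]=R.from_quat(o["tool_rot"]).as_matrix();T[:3,3]=o["position"]
c["pose"]=T@np.array(c["mount"]);pickle.dump(c,open("w1.pkl","wb"));cv2.imwrite("pics/w1.png",c["pixels"])
print(o["time"],o["position"],T[:3,:3].round(3).tolist(),np.round(c["mount"],3).tolist(),o["ft_force"])
print(proj(c,[.5703,-.0666,.198]))
```

```text
1.35 [ 0.5707939  -0.06692337  0.26229068] [[0.981, 0.192, -0.001], [0.192, -0.981, 0.0], [-0.001, -0.0, -1.0]] [[-0.0, -0.967, -0.254, 0.07], [1.0, -0.0, -0.0, 0.0], [0.0, -0.254, 0.967, -0.162], [0.0, 0.0, 0.0, 1.0]] [-0.50193262  0.29616455 -0.33855151]
(np.float64(311.8807935137706), np.float64(260.7082448273087))
```

View pics/w1.png

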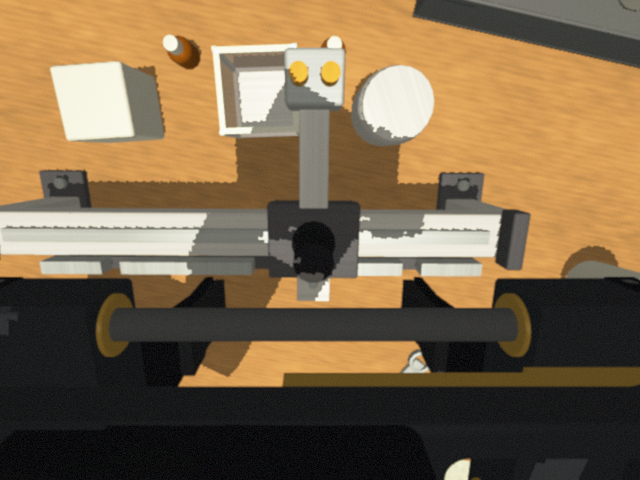

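The wrist view shows the knob top at about (314,260), against a predicted (312,261), so the tool is centred. The strip gaps are at columns 103-119, from 253 (right edge hidden by the carriage), and 403-420. The mould is at 213-298 with its rim around column 257. I'll work out the distances, then descend.

Run:
```python
from h import *
import pickle
c=pickle.load(open("w1.pkl","rb"));r=np.array([-.192,.981,0])
k=atz(c,314,260,.198);print("knob",k)
for z in(.12,.13):print(z,[round(float((atz(c,u,267,z)-k)@r),4) for u in(103,119,253,403,420)])
print("mould",[atz(c,u,v,.084).round(4).tolist()+[round(float((atz(c,u,v,.084)-k)@r),4)] for u,v in((213,47),(220,135))])
```

```text
knob [ 0.57105789 -0.06789599  0.198     ]
0.12 [0.1905, 0.1761, 0.0549, -0.0806, -0.0959]
0.13 [0.1843, 0.1703, 0.0532, -0.0779, -0.0928]
mould [[0.7092, 0.0481, 0.084, 0.0873], [0.6379, 0.033, 0.084, 0.0861]]
```

Call:
{"api": "arm_command", "payload": {"delta_rot": [[0, 0, 0], [0, 0, 0], [0, 0, 0], [0, 0, 0], [0, 0, 0], [0, 0, 0], [0, 0, 0], [0, 0, 0]], "delta_pos": [[0, 0, 0.02], [0, 0, 0.04], [0, 0, 0.06], [0, 0, 0.08], [0, 0, 0.095], [0, 0, 0.103], [0, 0, 0.106], [0, 0, 0.106]], "gripper": [-1, -1, -1, -1, -1, -1, -1, -1]}}

```text
time: 2.07
position: [0.5709, -0.067, 0.1561]
tool_rot: [0.995, 0.096, -0.0, -0.0]
ft_force: [-0.2, 0.2, 0.4]
grip_width: 0.0872
grip_force: 0.0
```

Call:
{"api": "arm_command", "payload": {"delta_rot": [[0, 0, 0], [0, 0, 0], [0, 0, 0], [0, 0, 0], [0, 0, 0], [0, 0, 0], [0, 0, 0], [0, 0, 0], [0, 0, 0], [0, 0, 0]], "delta_pos": [[0, 0, 0], [0, 0, 0], [0, 0, 0], [0, 0, 0], [0, 0, 0], [0, 0, 0], [0, 0, 0], [0, 0, 0], [0, 0, 0], [0, 0, 0]], "gripper": [1, 1, 1, 1, 1, 1, 1, 1, 1, 1], "grip_force": 25}}

```text
time: 2.9
position: [0.5709, -0.0669, 0.1565]
tool_rot: [0.995, 0.096, -0.0, -0.0]
ft_force: [-0.5, -0.1, -0.1]
grip_width: 0.028
grip_force: 0.0
```

The knob is between the fingers. The notch should be at about +46 mm along the rail and the mould middle at about +51 mm. I'll let the grip settle, then slide 36 mm and creep after that.

Call:
{"api": "arm_command", "payload": {"delta_rot": [[0, 0, 0], [0, 0, 0], [0, 0, 0], [0, 0, 0], [0, 0, 0], [0, 0, 0], [0, 0, 0], [0, 0, 0], [0, 0, 0], [0, 0, 0], [0, 0, 0], [0, 0, 0]], "delta_pos": [[0, 0, 0], [0, 0, 0], [0, 0, 0], [0, -0.005, 0], [0, -0.01, 0], [0, -0.015, 0], [0, -0.02, 0], [0, -0.025, 0], [0, -0.03, 0], [0, -0.034, 0], [0, -0.036, 0], [0, -0.036, 0]], "gripper": [1, 1, 1, 1, 1, 1, 1, 1, 1, 1, 1, 1]}}

```text
time: 3.9
position: [0.564, -0.0302, 0.1565]
tool_rot: [0.995, 0.096, 0.0, -0.001]
ft_force: [1.0, 0.7, -1.6]
grip_width: 0.0276
grip_force: 25.0
```

Call:
{"api": "arm_command", "payload": {"delta_rot": [[0, 0, 0], [0, 0, 0], [0, 0, 0]], "delta_pos": [[0, -0.001, 0], [0, -0.002, 0], [0, -0.002, 0]], "gripper": [1, 1, 1]}}

```text
time: 4.15
position: [0.5639, -0.0296, 0.1565]
tool_rot: [0.995, 0.096, 0.0, -0.0]
ft_force: [1.1, -2.6, -2.5]
grip_width: 0.0271
grip_force: 25.0
```

Call:
{"api": "arm_command", "payload": {"delta_rot": [[0, 0, 0], [0, 0, 0], [0, 0, 0]], "delta_pos": [[0, -0.001, 0], [0, -0.002, 0], [0, -0.002, 0]], "gripper": [1, 1, 1]}}

```text
time: 4.4
position: [0.5635, -0.0275, 0.1565]
tool_rot: [0.995, 0.096, 0.0, -0.0]
ft_force: [1.8, -1.8, -2.4]
grip_width: 0.0273
grip_force: 25.0
```

Call:
{"api": "arm_command", "payload": {"delta_rot": [[0, 0, 0], [0, 0, 0], [0, 0, 0]], "delta_pos": [[0, -0.001, 0], [0, -0.002, 0], [0, -0.002, 0]], "gripper": [1, 1, 1]}}

```text
time: 4.65
position: [0.5629, -0.0249, 0.1565]
tool_rot: [0.995, 0.096, 0.0, -0.001]
ft_force: [1.3, 0.4, -2.8]
grip_width: 0.0274
grip_force: 25.0
```

Call:
{"api": "arm_command", "payload": {"delta_rot": [[0, 0, 0], [0, 0, 0], [0, 0, 0]], "delta_pos": [[0, -0.001, 0], [0, -0.001, 0], [0, -0.001, 0]], "gripper": [1, 1, 1]}}

```text
time: 4.9
position: [0.5628, -0.0241, 0.1565]
tool_rot: [0.995, 0.096, 0.0, -0.0]
ft_force: [2.3, 0.9, -2.9]
grip_width: 0.0272
grip_force: 25.0
```

Call:
{"api": "arm_command", "payload": {"delta_rot": [[0, 0, 0], [0, 0, 0], [0, 0, 0]], "delta_pos": [[0, -0.001, 0], [0, -0.001, 0], [0, -0.001, 0]], "gripper": [1, 1, 1]}}

```text
time: 5.15
position: [0.5626, -0.0232, 0.1566]
tool_rot: [0.995, 0.096, 0.0, -0.0]
ft_force: [3.2, 1.5, -3.5]
grip_width: 0.0274
grip_force: 25.0
```

Call:
{"api": "arm_command", "payload": {"delta_rot": [[0, 0, 0], [0, 0, 0], [0, 0, 0]], "delta_pos": [[0, -0.001, 0], [0, -0.001, 0], [0, -0.001, 0]], "gripper": [1, 1, 1]}}

```text
time: 5.4
position: [0.5624, -0.0219, 0.1565]
tool_rot: [0.995, 0.096, 0.0, -0.001]
ft_force: [2.8, 4.6, -3.2]
grip_width: 0.027
grip_force: 25.0
```

The carriage is now pulling forward at about 4 N, so the ball is entering the notch. I'll keep creeping.

Call:
{"api": "arm_command", "payload": {"delta_rot": [[0, 0, 0], [0, 0, 0], [0, 0, 0]], "delta_pos": [[0, -0.001, 0], [0, -0.001, 0], [0, -0.001, 0]], "gripper": [1, 1, 1]}}

```text
time: 5.65
position: [0.5622, -0.0209, 0.1565]
tool_rot: [0.995, 0.096, 0.0, -0.001]
ft_force: [3.9, 4.3, -2.8]
grip_width: 0.0272
grip_force: 25.0
```

Call:
{"api": "arm_command", "payload": {"delta_rot": [[0, 0, 0], [0, 0, 0], [0, 0, 0]], "delta_pos": [[0, -0.001, 0], [0, -0.001, 0], [0, -0.001, 0]], "gripper": [1, 1, 1]}}

```text
time: 5.9
position: [0.5621, -0.0206, 0.1565]
tool_rot: [0.995, 0.096, 0.0, -0.0]
ft_force: [2.8, 3.4, -2.8]
grip_width: 0.0276
grip_force: 25.0
```

Call:
{"api": "arm_command", "payload": {"delta_rot": [[0, 0, 0], [0, 0, 0], [0, 0, 0]], "delta_pos": [[0, -0.001, 0], [0, -0.001, 0], [0, -0.001, 0]], "gripper": [1, 1, 1]}}

```text
time: 6.15
position: [0.562, -0.0197, 0.1565]
tool_rot: [0.995, 0.096, 0.0, -0.0]
ft_force: [4.5, 3.1, -4.2]
grip_width: 0.0274
grip_force: 25.0
```

Call:
{"api": "arm_command", "payload": {"delta_rot": [[0, 0, 0], [0, 0, 0], [0, 0, 0]], "delta_pos": [[0, -0.001, 0], [0, -0.001, 0], [0, -0.001, 0]], "gripper": [1, 1, 1]}}

```text
time: 6.4
position: [0.5619, -0.0194, 0.1565]
tool_rot: [0.995, 0.096, 0.0, 0.0]
ft_force: [3.9, -0.7, -5.7]
grip_width: 0.0272
grip_force: 25.0
```

The along-rail force is now only friction (about -1.4 N), so the ball is near the notch middle. I'll probe one more millimetre.

Call:
{"api": "arm_command", "payload": {"delta_rot": [[0, 0, 0], [0, 0, 0], [0, 0, 0], [0, 0, 0]], "delta_pos": [[0, -0.001, 0], [0, -0.001, 0], [0, -0.001, 0], [0, -0.001, 0]], "gripper": [1, 1, 1, 1]}}

```text
time: 6.73
position: [0.5618, -0.0191, 0.1565]
tool_rot: [0.995, 0.096, 0.0, 0.001]
ft_force: [3.9, -2.6, -5.6]
grip_width: 0.0273
grip_force: 25.0
```

Resistance is now building past the middle, so the ball is seated. I'll back off 1 mm to relax the push and then look.

Call:
{"api": "arm_command", "payload": {"delta_rot": [[0, 0, 0], [0, 0, 0], [0, 0, 0], [0, 0, 0], [0, 0, 0], [0, 0, 0]], "delta_pos": [[-0.001, 0.001, 0], [-0.001, 0.001, 0], [-0.001, 0.001, 0], [-0.001, 0.001, 0], [-0.001, 0.001, 0], [-0.001, 0.001, 0]], "gripper": [1, 1, 1, 1, 1, 1]}}

```text
time: 7.23
position: [0.5619, -0.0193, 0.1566]
tool_rot: [0.995, 0.096, 0.001, 0.0]
ft_force: [6.7, 1.0, -6.0]
grip_width: 0.0271
grip_force: 25.0
```

Run:
```python
from h import *
a=viewer.camera("side")["pixels"][180:330,250:410];w=viewer.camera("wrist")["pixels"][0:360]
a=cv2.resize(a,(384,360),interpolation=2)
cv2.imwrite("pics/f.png",np.hstack([w[:,100:516],a]))
o=status.get_obs();print(o["position"],o["ft_force"])
```

```text
[ 0.56190293 -0.01928509  0.15655621] [ 7.25872834  0.60934416 -6.09580652]
```

View pics/f.png

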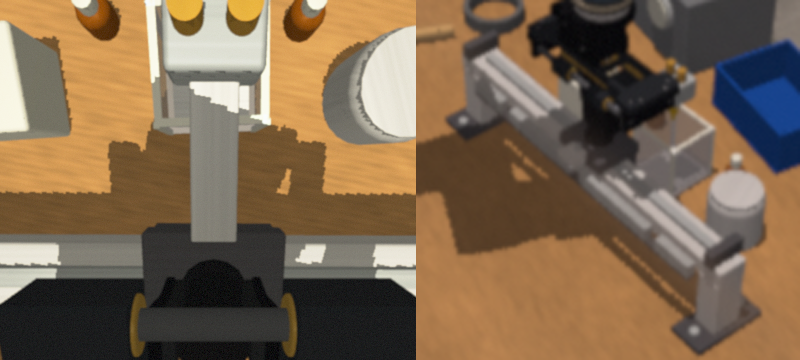

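The nozzle sits over the open mould (valve block centred between the mould walls at about columns 150-270). The tin and casting haven't moved. I'll take out the sideways push that remains.

Call:
{"api": "arm_command", "payload": {"delta_rot": [[0, 0, 0], [0, 0, 0], [0, 0, 0], [0, 0, 0], [0, 0, 0], [0, 0, 0]], "delta_pos": [[0.001, 0, 0], [0.002, 0, 0], [0.002, 0, 0], [0.002, 0, 0], [0.002, 0, 0], [0.002, 0, 0]], "gripper": [1, 1, 1, 1, 1, 1]}}

```text
time: 7.83
position: [0.5619, -0.0192, 0.1565]
tool_rot: [0.995, 0.096, -0.001, 0.0]
ft_force: [-0.2, -3.1, -2.2]
grip_width: 0.0275
grip_force: 25.0
```

Call:
{"api": "arm_command", "payload": {"delta_rot": [[0, 0, 0], [0, 0, 0], [0, 0, 0], [0, 0, 0], [0, 0, 0], [0, 0, 0]], "delta_pos": [[0, 0, 0], [0, 0, 0], [0, 0, 0], [0, 0, 0], [0, 0, 0], [0, 0, 0]], "gripper": [1, 1, 1, 1, 1, 1]}}

```text
time: 8.33
position: [0.5619, -0.0191, 0.1565]
tool_rot: [0.995, 0.096, -0.001, 0.0]
ft_force: [-1.4, -6.0, -1.3]
grip_width: 0.0273
grip_force: 25.0
```

The forward push is creeping up to about 5.6 N. I'll back off 0.5 mm and let it settle.

Call:
{"api": "arm_command", "payload": {"delta_rot": [[0, 0, 0], [0, 0, 0], [0, 0, 0], [0, 0, 0]], "delta_pos": [[0, 0.0005, 0], [0, 0.0005, 0], [0, 0.0005, 0], [0, 0.0005, 0]], "gripper": [1, 1, 1, 1]}}

```text
time: 8.67
position: [0.5619, -0.0191, 0.1565]
tool_rot: [0.995, 0.096, -0.001, -0.0]
ft_force: [-2.7, -3.7, 0.3]
grip_width: 0.0274
grip_force: 25.0
```

Call:
{"api": "arm_command", "payload": {"delta_rot": [[0, 0, 0], [0, 0, 0], [0, 0, 0], [0, 0, 0], [0, 0, 0], [0, 0, 0], [0, 0, 0], [0, 0, 0], [0, 0, 0], [0, 0, 0], [0, 0, 0], [0, 0, 0]], "delta_pos": [[0, 0, 0], [0, 0, 0], [0, 0, 0], [0, 0, 0], [0, 0, 0], [0, 0, 0], [0, 0, 0], [0, 0, 0], [0, 0, 0], [0, 0, 0], [0, 0, 0], [0, 0, 0]], "gripper": [1, 1, 1, 1, 1, 1, 1, 1, 1, 1, 1, 1]}}

```text
time: 9.67
position: [0.5619, -0.0191, 0.1565]
tool_rot: [0.995, 0.096, -0.001, -0.0]
ft_force: [-3.9, -3.9, 0.1]
grip_width: 0.0275
grip_force: 25.0
```

Now steady at about -3 N. One more small back-off, plus a slight sideways easing.

Call:
{"api": "arm_command", "payload": {"delta_rot": [[0, 0, 0], [0, 0, 0], [0, 0, 0], [0, 0, 0], [0, 0, 0], [0, 0, 0]], "delta_pos": [[-0.0005, 0.0004, 0], [-0.0005, 0.0004, 0], [-0.0005, 0.0004, 0], [-0.0005, 0.0004, 0], [-0.0005, 0.0004, 0], [-0.0005, 0.0004, 0]], "gripper": [1, 1, 1, 1, 1, 1]}}

```text
time: 10.17
position: [0.5619, -0.0192, 0.1565]
tool_rot: [0.995, 0.096, -0.0, -0.0]
ft_force: [-2.5, -1.0, 1.1]
grip_width: 0.0275
grip_force: 25.0
```

Call:
{"api": "arm_command", "payload": {"delta_rot": [[0, 0, 0], [0, 0, 0], [0, 0, 0], [0, 0, 0], [0, 0, 0], [0, 0, 0], [0, 0, 0], [0, 0, 0], [0, 0, 0], [0, 0, 0], [0, 0, 0], [0, 0, 0]], "delta_pos": [[0, 0, 0], [0, 0, 0], [0, 0, 0], [0, 0, 0], [0, 0, 0], [0, 0, 0], [0, 0, 0], [0, 0, 0], [0, 0, 0], [0, 0, 0], [0, 0, 0], [0, 0, 0]], "gripper": [1, 1, 1, 1, 1, 1, 1, 1, 1, 1, 1, 1]}}

```text
time: 11.17
position: [0.5619, -0.0194, 0.1565]
tool_rot: [0.995, 0.096, -0.0, -0.0]
ft_force: [-5.1, 2.4, 1.3]
grip_width: 0.0274
grip_force: 25.0
```

Over a force range of -5.6 to +3.4 N the position changed by only 0.3 mm, so the ball is firmly seated. I'll trim by 0.2 mm.

Call:
{"api": "arm_command", "payload": {"delta_rot": [[0, 0, 0], [0, 0, 0], [0, 0, 0], [0, 0, 0], [0, 0, 0], [0, 0, 0], [0, 0, 0], [0, 0, 0], [0, 0, 0], [0, 0, 0], [0, 0, 0], [0, 0, 0]], "delta_pos": [[-0.0004, -0.0002, 0], [-0.0004, -0.0002, 0], [-0.0004, -0.0002, 0], [-0.0004, -0.0002, 0], [-0.0004, -0.0002, 0], [-0.0004, -0.0002, 0], [-0.0004, -0.0002, 0], [-0.0004, -0.0002, 0], [-0.0004, -0.0002, 0], [-0.0004, -0.0002, 0], [-0.0004, -0.0002, 0], [-0.0004, -0.0002, 0]], "gripper": [1, 1, 1, 1, 1, 1, 1, 1, 1, 1, 1, 1]}}

```text
time: 12.17
position: [0.562, -0.0195, 0.1565]
tool_rot: [0.995, 0.096, 0.0, -0.0]
ft_force: [-1.7, 3.3, -0.4]
grip_width: 0.0274
grip_force: 25.0
```

Call:
{"api": "arm_command", "payload": {"delta_rot": [[0, 0, 0], [0, 0, 0], [0, 0, 0], [0, 0, 0], [0, 0, 0], [0, 0, 0], [0, 0, 0], [0, 0, 0], [0, 0, 0], [0, 0, 0], [0, 0, 0], [0, 0, 0]], "delta_pos": [[0, 0, 0], [0, 0, 0], [0, 0, 0], [0, 0, 0], [0, 0, 0], [0, 0, 0], [0, 0, 0], [0, 0, 0], [0, 0, 0], [0, 0, 0], [0, 0, 0], [0, 0, 0]], "gripper": [1, 1, 1, 1, 1, 1, 1, 1, 1, 1, 1, 1]}}

```text
time: 13.17
position: [0.562, -0.0195, 0.1565]
tool_rot: [0.995, 0.096, 0.0, -0.0]
ft_force: [-1.1, 3.9, -2.0]
grip_width: 0.0272
grip_force: 25.0
```

Call:
{"api": "arm_command", "payload": {"delta_rot": [[0, 0, 0], [0, 0, 0], [0, 0, 0], [0, 0, 0], [0, 0, 0], [0, 0, 0], [0, 0, 0], [0, 0, 0], [0, 0, 0], [0, 0, 0], [0, 0, 0], [0, 0, 0]], "delta_pos": [[0, -0.0004, 0], [0, -0.0004, 0], [0, -0.0004, 0], [0, -0.0004, 0], [0, -0.0004, 0], [0, -0.0004, 0], [0, -0.0004, 0], [0, -0.0004, 0], [0, -0.0004, 0], [0, -0.0004, 0], [0, -0.0004, 0], [0, -0.0004, 0]], "gripper": [1, 1, 1, 1, 1, 1, 1, 1, 1, 1, 1, 1]}}

```text
time: 14.17
position: [0.562, -0.0194, 0.1565]
tool_rot: [0.995, 0.096, 0.0, 0.0]
ft_force: [-0.5, 1.0, -4.0]
grip_width: 0.0274
grip_force: 25.0
```

Call:
{"api": "arm_command", "payload": {"delta_rot": [[0, 0, 0], [0, 0, 0], [0, 0, 0], [0, 0, 0], [0, 0, 0], [0, 0, 0], [0, 0, 0], [0, 0, 0], [0, 0, 0], [0, 0, 0], [0, 0, 0], [0, 0, 0]], "delta_pos": [[0, 0, 0], [0, 0, 0], [0, 0, 0], [0, 0, 0], [0, 0, 0], [0, 0, 0], [0, 0, 0], [0, 0, 0], [0, 0, 0], [0, 0, 0], [0, 0, 0], [0, 0, 0]], "gripper": [1, 1, 1, 1, 1, 1, 1, 1, 1, 1, 1, 1]}}

```text
time: 15.17
position: [0.5619, -0.0193, 0.1565]
tool_rot: [0.995, 0.096, 0.0, 0.0]
ft_force: [1.1, -1.1, -6.0]
grip_width: 0.0275
grip_force: 25.0
```

The carriage is seated with a small load and at rest, so I'll hand in.

```bash
python3 -c "
from h import *
print(robot.hand_in())"
```

```text
the job is handed in; nothing more can be done
None
```

The job is handed in: the carriage is at rest in the notch at the open mould (the middle of the three), the nozzle is over the mould, and the gripper still holds the knob; I judged the seating from the force readings, and nothing else on the bench was touched.

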